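# Run the cupboard lift with its joystick

### The arm

A 6-joint arm with a two-finger parallel gripper is mounted at the origin on the work surface. World frame = base frame: x ahead of the robot, y to its left, z up, the work surface at z = 0. Lengths are in m, angles in rad, forces in N, time in s.
With the tool pointing down it reaches from about 0.3 to 0.775 m from the base axis. Payload 14.6 kg.
Tool frame: the origin (TCP) lies on the centre line of the jaws, within the pads' length; the fingertips stand 11 mm ahead of it and the grasp point (between the pads) lies 8 mm behind it; z points along the fingers, y is the direction in which the jaws open and shut (so a half turn about z gives the same grasp; the last joint's range is limited). The gripper opens to 85 mm and grips with 20 to 120 N. Pads are 22 mm wide; open, the fingers measure 114 mm over their backs; the gripper's body (76 mm by 85 mm) begins 54 mm behind the grasp point. The pads swing forward as they close: fully open they stand 13 mm farther back than shut.
Start: joints at [1.202, 0.3, 1.521, -0, 1.321, -0.067], TCP at [0.163, 0.525, 0.242] pointing down, gripper open.
Joint ranges: [-3.03, 3.03], [-0.79, 2.21], [0.23, 2.52], [-1.04, 4.18], [0, 3.07], [-2.55, 2.55]. Speed limits (rad/s): [2.22, 2.22, 2.57, 3.14, 3.14, 3.14].

### API

Orientations are given as a unit quaternion [w, x, y, z].
In Python, from cell import telemetry, viewer, job gives the robot as it stands.
- The arm moves only by the tool carry_out, never from a script. Its argument "commands" is a list of rows, each a list of 7 numbers: the gripper's target within -1 to 1 (fully open at 1, half-way at 0, shut at -1), then the shift along the tool's x, y, z in mm, then the turn, a rotation vector about the tool's x, y, z in degrees. A call has 1 to 12 rows; each row shifts and turns the pose as measured when the row begins, along the tool's axes as they then stand; what a row does not reach is not made up. A row lasts 1/10 s, in which the tool goes at most 50 mm and 8.59 degrees, less where a joint would pass 70% of its speed; a pose out of reach is approached as far as the arm can. A call with a gripper value outside its range is refused whole. The fingers move at their own pace and stop on an object; the grip force is fixed at half the most. Time passes only in rows, so rows that do not move let the fingers close. It gives the time, the measured TCP pose, the force and the opening at its end, in the units of the state.
- telemetry.get_obs(): the state, without advancing time (a new reading comes with each control period).
- viewer.read_camera(name): name is "scene" or "side" or "wrist"; returns (picture, depth): 400x640x3 uint8, red, green, blue; 400x640 float32, m along the optical axis (not along the pixel's ray), 0 where there is no reading.
- viewer.camera_info(name): a dict with "K" (3x3 intrinsics, pixels), "R" (3x3) and "t" (3): a world point X has camera coordinates R X + t; the wrist camera has in their place "tool_from_camera" (4x4, takes a point from camera to tool coordinates, whose origin is the TCP and whose axes are the flange's). Camera axes: x right, y down, z forward; pixel columns grow to the right and rows downward; lengths in m; the calibration is good to about 2 mm. A picture is of the moment at which its call begins: read the wrist's pose just before it. camera_info takes no time and is no camera call.
- job.finish_job(): hands the job in, once; it reports no verdict.
The state is a dict: "clock": time; "joint_pos": joint angles; "dq": joint speeds; "joint_torque": joint torques, N m; "ee_pos": TCP position; "orientation": TCP orientation; "contact_force": force on the tool from outside, world axes, zero at the start; "wrist_torque": the same for the moment, N m; "width": finger opening in m.
Only numpy, scipy, OpenCV 4.12 (cv2) and the standard library are available. Lean on these libraries where they do the work, as an engineer would, in place of code of your own. Each camera call takes 0.05 s, during which the arm holds its last target.

### The job

Lower the lift-down wall cupboard: tilt the blue-knobbed joystick well over towards the green lamp on its own box, hold it there for two seconds, then let it spring back upright. Do not tilt it towards any of the white dots, and leave the orange-knobbed joystick alone.

Things in the scene. Friction and masses are not known exactly. Their poses are not given: they have to be found in the camera images.
- blue_box: Cream control box fixed to the worktop, 130 x 130 x 50 mm high, carrying the blue-knobbed stick. Origin: centre of its underside, on the stick's axis; z up. x points from the stick to the green lamp (20 mm across, on the top, 44 mm from the axis); smaller white dots mark the sides -x, +y, -y. The stick pivots 50 mm above the origin and tilts up to 26 degrees along x and along y.
- blue_knob (a point): Centre of the blue ball knob, 32 mm in diameter, 85 mm above the pivot (135 mm above the worktop), on a 10 mm shaft with a rubber boot; z up along the stick. Springs (0.8 N m/rad, 3 N at the knob for 20 degrees) hold it upright when free. The lift runs from 15 degrees of tilt on: knob 22 mm or more towards the lamp.
- orange_knob (a point): Centre of the orange ball knob, 135 mm above the worktop, on a second, otherwise identical joystick box, to be left alone. Which box is left and which is right varies, and each box is turned its own way.
There are look-alikes about, which are no part of the job. What is shaped like the blue_box but purple or turquoise is not meant.

How it is judged:
On the way:
1. the blue-knobbed stick is held over towards its green lamp, 15 degrees or more and within about 11 degrees to either side, for 1.5 s without a break (x of blue_knob in the frame of blue_box above 0.022 m and y of blue_knob in the frame of blue_box between -0.016 and 0.016 m), for 1.5 s.
At the end, for the whole second after the job is handed in: After the hold, the blue-knobbed stick stands upright again within 5 degrees, and the orange knob is within 12 mm of where it was (angle between blue_knob's own z axis and vertical below 0.09 rad and distance of orange_knob from where it was at the start of the episode below 0.012 m); the robot touches nothing.
It fails at once if the blue-knobbed stick is tilted 14 degrees or more towards a white dot (x of blue_knob in the frame of blue_box below -0.021 m or y of blue_knob in the frame of blue_box above 0.021 m or y of blue_knob in the frame of blue_box below -0.021 m).
It fails at once if the orange-knobbed stick is tilted (its knob moves 20 mm or more) (distance of orange_knob from where it was at the start of the episode above 0.02 m).
It also fails if it takes over 35 s, if anything falls off the work surface, if the arm or the gripper's body presses on something with over 40 N, if the wrist force passes 120 N, or if a joint passes its speed limit or range.

## Working session

There is one attempt and no reset: what is moved stays moved. The work goes in short steps, Python scripts to look and compute and a tool call to move; the robot and the scene stay as the last step left them, time stands still between calls to the robot, and variables do not carry over. Pictures are saved under pics/ and viewed, and the job is handed in when it is done.

Besides the shell and the picture viewer there is one more tool, called after ">>>" as a command line: name --pt "numbers of a row" for each row, then --argument value for the rest. carry_out: Moves the arm, as the interface text tells. Its arguments: {"type":"object","properties":{"commands":{"type":"array","items":{"type":"array","items":{"type":"number"}}}},"required":["commands"]}

```bash
mkdir -p pics; ls; python3 - <<'E'
from cell import telemetry, viewer, job
import cv2,numpy as np
o=telemetry.get_obs();print({k:np.round(v,3) for k,v in o.items()})
for n in("scene","side"):
    p,d=viewer.read_camera(n);cv2.imwrite(f"pics/{n}0.png",p[:,:,::-1]);np.savez(f"pics/{n}0.npz",p=p,d=d)
    print(viewer.camera_info(n))
E
```

```text
pics
{'clock': np.float64(0.0), 'joint_pos': array([ 1.202,  0.3  ,  1.522, -0.   ,  1.321, -0.067]), 'dq': array([ 0.   , -0.001, -0.   , -0.   , -0.   ,  0.   ]), 'joint_torque': array([-1.0000e-03, -5.4348e+01, -3.6180e+01, -0.0000e+00,  4.0000e-03,
        0.0000e+00]), 'ee_pos': array([0.163, 0.525, 0.242]), 'orientation': array([-0.   ,  0.15 ,  0.989, -0.001]), 'contact_force': array([-0.302,  0.718,  0.087]), 'wrist_torque': array([-0.029,  0.021,  0.027]), 'width': np.float64(0.086)}
{'K': array([[511.73395511,   0.        , 308.68910727],
       [  0.        , 511.73395511, 198.52919958],
       [  0.        ,   0.        ,   1.        ]]), 'R': array([[ 0.48384324,  0.87503623, -0.01439837],
       [ 0.66466174, -0.37812191, -0.64439785],
       [-0.5693158 ,  0.3022175 , -0.76455484]]), 't': array([-0.27790269, -0.23299106,  1.90678556])}
{'K': array([[462.60618884,   0.        , 325.47421589],
       [  0.        , 462.60618884, 202.06500787],
       [  0.        ,   0.        ,   1.        ]]), 'R': array([[-0.97460747, -0.22308287,  0.01934725],
       [-0.15531608,  0.61124235, -0.77605393],
       [ 0.16129848, -0.75935289, -0.63036972]]), 't': array([0.442653  , 0.12520498, 1.39377254])}
```

View pics/scene0.png

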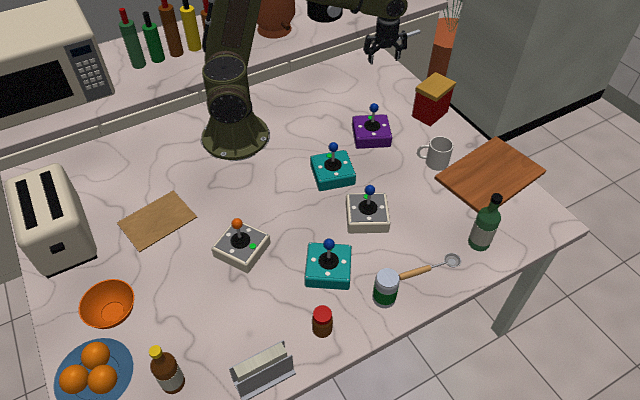

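View pics/side0.png

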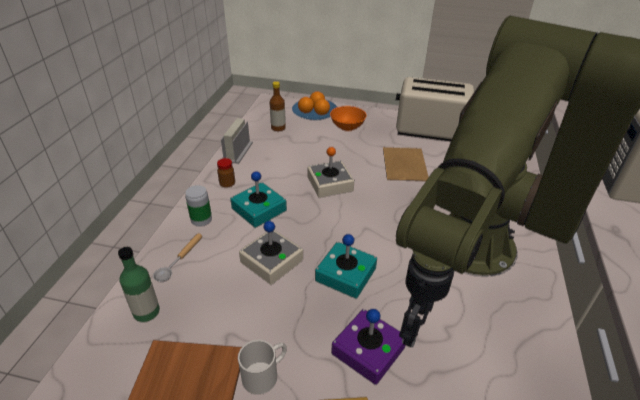

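The cream box with the blue knob is at about (368,210) in the scene view, with its knob at (370,190). In the side view its knob is at (269,227) and its green lamp at about (282,256). The orange knob is at (237,223) in the scene view. Next I'll measure these.

```bash
cat > h.py <<'E'
import numpy as np,cv2
from cell import viewer
def ray(n,u,v):
    c=viewer.camera_info(n);R,t,K=c["R"],c["t"],c["K"]
    return -R.T@t, R.T@np.linalg.inv(K)@np.array([u,v,1.])
def plane(n,u,v,z):
    o,d=ray(n,u,v);return o+d*(z-o[2])/d[2]
def tri(a,b):
    A=np.zeros((3,3));B=np.zeros(3)
    for n,u,v in(a,b):
        o,d=ray(n,u,v);d=d/np.linalg.norm(d);P=np.eye(3)-np.outer(d,d);A+=P;B+=P@o
    return np.linalg.solve(A,B)
E
python3 - <<'E'
from h import *
W={"scene":(340,178,400,240),"side":(232,215,310,285)}
C={}
for n,(x0,y0,x1,y1) in W.items():
    p=np.load(f"pics/{n}0.npz")["p"]
    h=cv2.cvtColor(p,cv2.COLOR_RGB2HSV)
    for nm,lo,hi in(("blue",(105,120,40),(125,255,255)),("green",(50,140,90),(75,255,255)),("white",(0,0,190),(180,40,255))):
        m=cv2.inRange(h,lo,hi);mm=np.zeros_like(m);mm[y0:y1,x0:x1]=m[y0:y1,x0:x1]
        k,l,s,c=cv2.connectedComponentsWithStats(mm)
        for i in range(1,k):
            if s[i,4]>=4:
                u,v=c[i]; z={"blue":.135}.get(nm,.05); print(n,nm,s[i],c[i].round(1),plane(n,u,v,z).round(4))
                if nm=="blue" and s[i,4]>30:C[n]=(n,u,v)
    q=p[y0-8:y1+8,x0-8:x1+8,::-1];cv2.imwrite(f"pics/{n}_z.png",cv2.resize(q,None,fx=6,fy=6,interpolation=cv2.INTER_CUBIC))
print("tri",tri(C["scene"],C["side"]))
E
```

```text
scene blue [365 185  10  10  77] [369.6 189.5] [0.5645 0.2181 0.135 ]
scene green [364 194   4   5  16] [365.5 196. ] [0.5223 0.2381 0.05  ]
scene white [343 186   9   2   9] [347.  186.6] [0.4584 0.2078 0.05  ]
scene white [376 193   7   1   7] [379. 193.] [0.5331 0.2828 0.05  ]
scene white [385 200   2   3   4] [385.2 201.2] [0.5717 0.2806 0.05  ]
scene white [348 203   2   5   6] [348.3 205. ] [0.5269 0.1705 0.05  ]
scene white [380 205   4   3  10] [381.5 206.2] [0.5827 0.2588 0.05  ]
scene white [352 206   4   3   9] [353.3 206.9] [0.5412 0.1802 0.05  ]
scene white [386 209   2   3   4] [386.5 210. ] [0.6032 0.2638 0.05  ]
scene white [349 216   2   4   4] [349.8 217.5] [0.5717 0.1479 0.05  ]
scene white [367 217   4   3  10] [368.5 217.8] [0.6014 0.1977 0.05  ]
scene white [345 221  55  19 268] [376.7 235.1] [0.6688 0.1829 0.05  ]
scene white [349 221   5   3   6] [350.8 222.5] [0.5899 0.1405 0.05  ]
scene white [359 222   8   2   9] [362.8 222.8] [0.609  0.1718 0.05  ]
scene white [351 238   4   2   5] [352.4 238.4] [0.6432 0.1127 0.05  ]
side blue [264 221  11  11  88] [268.9 226.1] [0.563  0.2147 0.135 ]
side green [279 254   7   5  28] [281.7 255.9] [0.5249 0.2338 0.05  ]
tri [0.56366673 0.21694405 0.13596811]
```

View pics/scene_z.png

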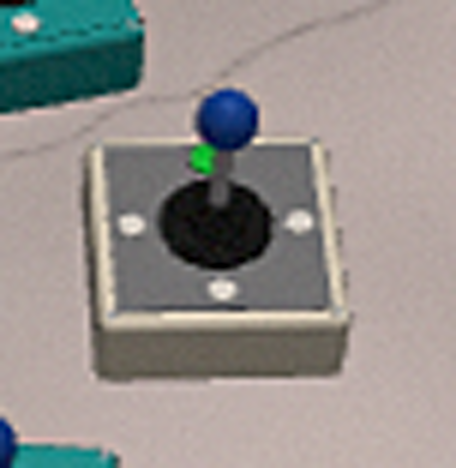

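View pics/side_z.png

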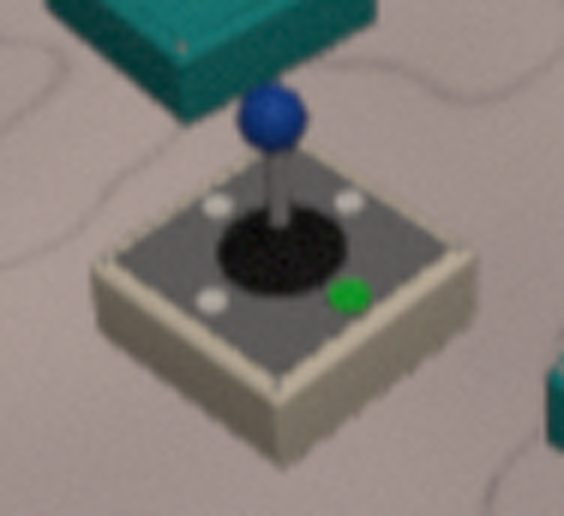

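Knob triangulated at (0.564, 0.217, 0.136), so the height is right. The lamp is 42 mm from the axis, and the dots are 89 mm apart. Both fit the sizes given. The lamp direction is about 154° in world. I'll turn the tool so that its x lies along this, close the fingers to a small gap, and go behind the knob on its -x side.

>>> carry_out --pt "-0.72 0 0 0 0 0 8.5" --pt "-0.72 -45 -8.5 0 0 0 0" --pt "-0.72 -45 -8.5 0 0 0 0" --pt "-0.72 -45 -8.5 0 0 0 0" --pt "-0.72 -45 -8.5 0 0 0 0" --pt "-0.72 -45 -8.5 0 0 0 0" --pt "-0.72 -45 -8.5 0 0 0 0" --pt "-0.72 -45 -8.5 0 0 0 0" --pt "-0.72 -45 -8.5 0 0 0 0" --pt "-0.72 -45 -8.5 0 0 0 0"

```text
clock: 1.1
ee_pos: [0.5001, 0.2698, 0.2389]
orientation: [-0.002, 0.224, 0.975, -0.003]
contact_force: [-0.5, 1.8, -0.7]
width: 0.0121
```

```bash
cat > st.py <<'E'
from h import *
from cell import telemetry
from scipy.spatial.transform import Rotation as Ro
def st(knob=(.5637,.2170),a=154.):
    o=telemetry.get_obs();q=o["orientation"];R=Ro.from_quat([q[1],q[2],q[3],q[0]]).as_matrix()
    p=o["ee_pos"];d=p[:2]-np.array(knob);a=np.radians(a);x=np.array([np.cos(a),np.sin(a)]);y=np.array([x[1],-x[0]])
    print("t",o["clock"],"p",p.round(4),"xang",np.degrees(np.arctan2(R[1,0],R[0,0])).round(1),"tilt z",R[:,2].round(3),"rel along/tooly mm",(1000*d@x).round(1),(1000*d@y).round(1),"w",o["width"].round(4),"F",o["contact_force"].round(1))
    print("target shift in tool mm to point 48 behind:",(1000*R.T@np.r_[np.array(knob)-.048*x-p[:2],0]).round(1))
E
python3 -c "from st import *;st()"
```

```text
Traceback (most recent call last):
  File "st.py", line 7, in st
    print("t",o["clock"],"p",p.round(4),"xang",np.degrees(np.arctan2(R[1,0],R[0,0])).round(1),"tilt z",R[:,2].round(3),"rel along/tooly mm",(1000*d@x).round(1),(1000*d@y).round(1),"w",o["width"].round(4),"F",o["contact_force"].round(1))
                                                                                                                                                                                        ^^^^^^^^^^^^^^^^
AttributeError: 'float' object has no attribute 'round'
```

```bash
sed -i 's/o\["width"\].round(4)/o["width"]/' st.py
python3 -c "
from st import *;st()
for s,u,v in(('scene',329,244),('scene',333,147),('scene',374,108),('scene',237,223)):print(plane(s,u,v,.135))"
```

```text
t 1.1 p [0.5001 0.2698 0.2389] xang 154.1 tilt z [-0.004 -0.004 -1.   ] rel along/tooly mm 80.3 19.6 w 0.012094721059238122 F [-0.5  1.8 -0.7]
target shift in tool mm to point 48 behind: [-1.283e+02 -1.990e+01 -1.000e-01]
[0.67704387 0.00990565 0.135     ]
[0.35151791 0.21604069 0.135     ]
[0.25499231 0.44009738 0.135     ]
[ 0.4831858  -0.18320347  0.135     ]
```

>>> carry_out --pt "-0.72 -43 -6.5 0 0 0 0" --pt "-0.72 -43 -6.5 0 0 0 0" --pt "-0.72 -42 -7 0 0 0 0" --pt "-0.72 0 0 0 0 0 0"

```text
clock: 1.5
ee_pos: [0.6131, 0.1877, 0.2364]
orientation: [-0.003, 0.226, 0.974, -0.004]
contact_force: [-0.7, 0.1, -0.2]
width: 0.012
```

```bash
python3 - <<'E'
from st import *;st()
for n in("wrist",):
    p,d=viewer.read_camera(n);cv2.imwrite(f"pics/{n}1.png",p[:,:,::-1])
E
```

```text
t 1.5 p [0.6131 0.1877 0.2364] xang 153.8 tilt z [-0.007 -0.006 -1.   ] rel along/tooly mm -57.2 -4.7 w 0.012037640978057778 F [-0.7  0.1 -0.2]
target shift in tool mm to point 48 behind: [ 9.2  4.7 -0. ]
```

View pics/wrist1.png

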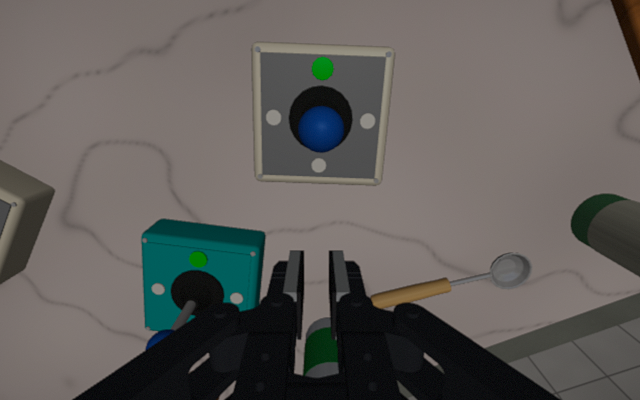

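The wrist view shows the cream box square to the tool: knob (321,129), lamp (323,68), rear dot (319,165). The measured direction is good to about 2°. Before lowering, I'll check how close the green can is.

```bash
python3 - <<'E'
from h import *
for n,u,v in(("scene",387,275),("scene",385,303)):
    d=np.load(f"pics/{n}0.npz")["d"];c=viewer.camera_info(n);k=np.linalg.inv(c["K"])@[u,v,1]
    print(d[v,u],(c["R"].T@(k*d[v,u]-c["t"])).round(3))
E
```

```text
1.3751377 [0.83  0.101 0.117]
1.4135122 [0.864 0.081 0.034]
```

>>> carry_out --pt "-0.72 2 5 0 0 0 0" --pt "-0.72 0 0 0 0 0 0"

```text
clock: 1.75
ee_pos: [0.611, 0.1959, 0.2359]
orientation: [-0.004, 0.226, 0.974, -0.004]
contact_force: [-0.4, -0.3, -0.3]
width: 0.0123
```

>>> carry_out --pt "-0.72 0 0 35 0 0 0" --pt "-0.72 0 0 35 0 0 0" --pt "-0.72 0 0 25 0 0 0" --pt "-0.72 0 0 13 0 0 0" --pt "-0.72 0 0 0 0 0 0"

```text
clock: 2.25
ee_pos: [0.6073, 0.2011, 0.1274]
orientation: [-0.002, 0.222, 0.975, -0.002]
contact_force: [-0.2, -0.8, 0.6]
width: 0.0119
```

```bash
python3 - <<'E'
from st import *;st()
p,d=viewer.read_camera("scene");cv2.imwrite("pics/s2.png",cv2.resize(p[130:260,290:450,::-1],None,fx=4,fy=4))
E
```

```text
t 2.25 p [0.6073 0.2011 0.1274] xang 154.4 tilt z [-0.005 -0.004 -1.   ] rel along/tooly mm -46.1 4.8 w 0.011852716185056624 F [-0.2 -0.8  0.6]
target shift in tool mm to point 48 behind: [-1.8 -4.8  0. ]
```

View pics/s2.png

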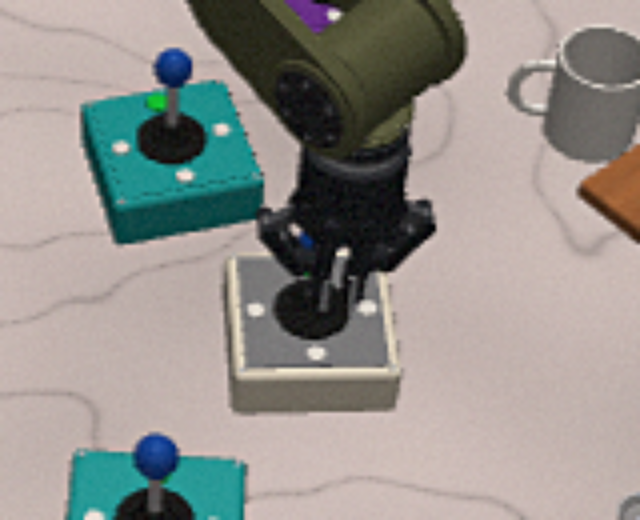

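Fingers sit just behind the knob, about 5 mm to the right of centre. I'll centre them and then approach contact.

>>> carry_out --pt "-0.72 0 -5 0 0 0 0" --pt "-0.72 6 0 0 0 0 0" --pt "-0.72 6 0 0 0 0 0" --pt "-0.72 6 0 0 0 0 0" --pt "-0.72 0 0 0 0 0 0"

```text
clock: 2.8
ee_pos: [0.589, 0.2057, 0.1339]
orientation: [0.002, 0.221, 0.975, -0.0]
contact_force: [-0.0, -0.4, 1.0]
width: 0.012
```

```bash
python3 - <<'E'
from st import *;st()
p,d=viewer.read_camera("wrist");cv2.imwrite("pics/w3.png",p[:,:,::-1])
E
```

```text
t 2.8 p [0.589  0.2057 0.1339] xang 154.4 tilt z [ 0.004 -0.002 -1.   ] rel along/tooly mm -27.7 0.9 w 0.012026002510523283 F [-0.  -0.4  1. ]
target shift in tool mm to point 48 behind: [-20.3  -1.1   0.1]
```

View pics/w3.png

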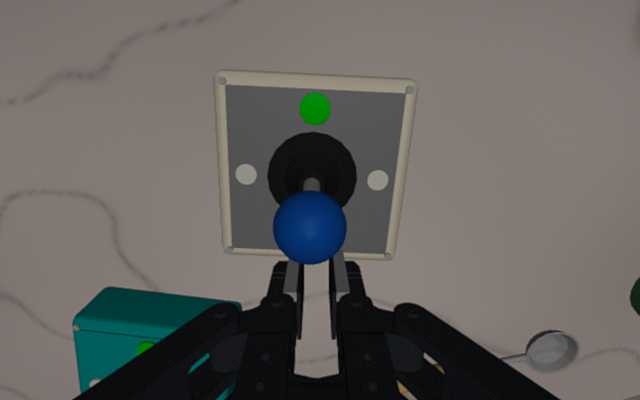

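Knob at (310,228), finger gap centre at (316,270), so about 2 mm more is needed in -y. The z has also risen 6 mm, so I'll correct both and push.

>>> carry_out --pt "-0.72 0 -2 8 0 0 0" --pt "-0.72 4 0 1.5 0 0 0" --pt "-0.72 6 0 1.5 0 0 0" --pt "-0.72 6 0 1.5 0 0 0" --pt "-0.72 0 0 0 0 0 0"

```text
clock: 3.35
ee_pos: [0.5732, 0.2107, 0.1202]
orientation: [0.003, 0.222, 0.975, -0.0]
contact_force: [1.9, -0.8, -0.2]
width: 0.0119
```

```bash
python3 - <<'E'
from st import *;st()
p,d=viewer.read_camera("wrist");cv2.imwrite("pics/w4.png",p[:,:,::-1])
E
```

```text
t 3.35 p [0.5732 0.2107 0.1202] xang 154.4 tilt z [ 0.005 -0.002 -1.   ] rel along/tooly mm -11.3 -1.5 w 0.011943660207494553 F [ 1.9 -0.8 -0.2]
target shift in tool mm to point 48 behind: [-36.7   1.3   0.2]
```

View pics/w4.png

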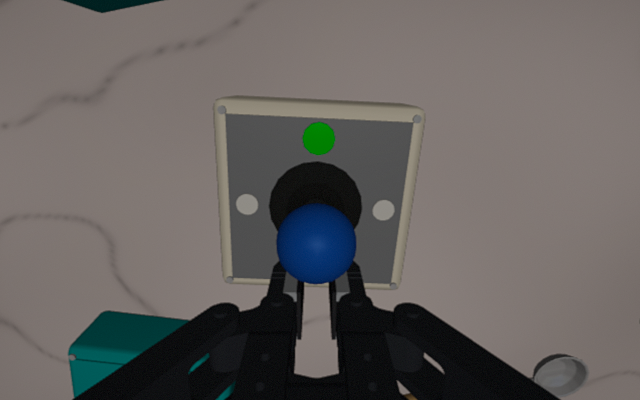

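The ball is nested centrally between the fingers, with a 2 N reaction. I'll push on another ~16 mm.

>>> carry_out --pt "-0.72 5 0.5 0 0 0 0" --pt "-0.72 5 0 0 0 0 0" --pt "-0.72 5 0 0 0 0 0" --pt "-0.72 0 0 0 0 0 0"

```text
clock: 3.8
ee_pos: [0.5594, 0.2176, 0.1198]
orientation: [0.003, 0.222, 0.975, -0.001]
contact_force: [2.8, -0.8, -2.9]
width: 0.0118
```

```bash
python3 - <<'E'
from st import *;st()
from cell import telemetry
for n in("wrist","side"):
    p,d=viewer.read_camera(n);cv2.imwrite(f"pics/{n}5.png",p[:,:,::-1])
    h=cv2.cvtColor(p,cv2.COLOR_RGB2HSV);m=cv2.inRange(h,(105,120,40),(125,255,255))
    k,l,s,c=cv2.connectedComponentsWithStats(m)
    for i in range(1,k):
        if s[i,4]>30:
            print(n,s[i],c[i].round(1), plane(n,*c[i],.130).round(4) if n=="side" else "")
E
```

```text
t 3.8 p [0.5594 0.2176 0.1198] xang 154.4 tilt z [ 0.005 -0.002 -1.   ] rel along/tooly mm 4.2 -1.4 w 0.011835383755297055 F [ 2.8 -0.8 -2.9]
target shift in tool mm to point 48 behind: [-52.2   1.    0.3]
wrist [ 277  201   79   79 4837] [315.8 240.1] 
side [272 227  11  12 100] [276.6 232.5] [0.5372 0.2284 0.13  ]
side [343 235  11  11  95] [347.9 239.7] [0.3487 0.2099 0.13  ]
side [366 309  14  14 151] [372.8 315.6] [0.25   0.4344 0.13  ]
```

View pics/wrist5.png

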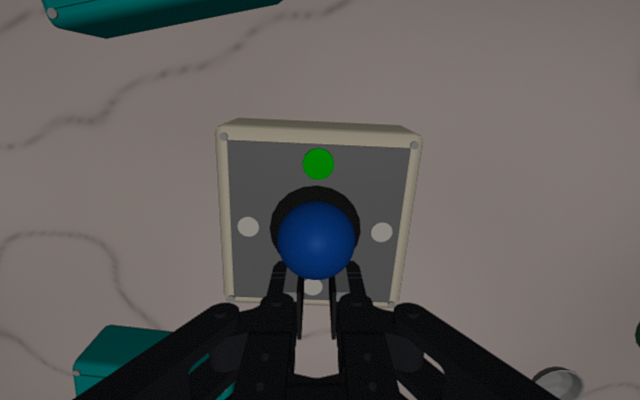

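View pics/side5.png

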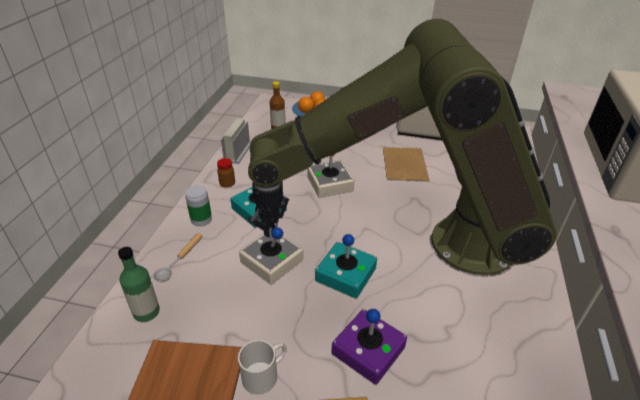

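The side view puts the knob 29 mm from upright at 152°, about 20° of tilt towards the lamp with ~1 mm sideways. I'll add 2 mm and hold, watching for creep.

>>> carry_out --pt "-0.72 2 0 0 0 0 0" --pt "-0.72 0 0 0 0 0 0" --pt "-0.72 0 0 0 0 0 0" --pt "-0.72 0 0 0 0 0 0" --pt "-0.72 0 0 0 0 0 0" --pt "-0.72 0 0 0 0 0 0" --pt "-0.72 0 0 0 0 0 0" --pt "-0.72 0 0 0 0 0 0" --pt "-0.72 0 0 0 0 0 0" --pt "-0.72 0 0 0 0 0 0"

```text
clock: 4.9
ee_pos: [0.5585, 0.2179, 0.1199]
orientation: [0.003, 0.222, 0.975, -0.0]
contact_force: [4.5, -1.5, -2.3]
width: 0.0116
```

>>> carry_out --pt "-0.72 0 0 0 0 0 0" --pt "-0.72 0 0 0 0 0 0" --pt "-0.72 0 0 0 0 0 0" --pt "-0.72 0 0 0 0 0 0" --pt "-0.72 0 0 0 0 0 0" --pt "-0.72 0 0 0 0 0 0" --pt "-0.72 0 0 0 0 0 0" --pt "-0.72 0 0 0 0 0 0" --pt "-0.72 0 0 0 0 0 0" --pt "-0.72 0 0 0 0 0 0"

```text
clock: 5.9
ee_pos: [0.5585, 0.2179, 0.1199]
orientation: [0.003, 0.222, 0.975, -0.001]
contact_force: [5.0, -2.2, -2.4]
width: 0.0122
```

```bash
python3 - <<'E'
from st import *;st()
n="side";p,d=viewer.read_camera(n)
h=cv2.cvtColor(p,cv2.COLOR_RGB2HSV);m=cv2.inRange(h,(105,120,40),(125,255,255))
k,l,s,c=cv2.connectedComponentsWithStats(m)
for i in range(1,k):
    if s[i,4]>30: print(n,s[i],c[i].round(1), plane(n,*c[i],.130).round(4))
E
```

```text
t 5.9 p [0.5585 0.2179 0.1199] xang 154.3 tilt z [ 0.006 -0.002 -1.   ] rel along/tooly mm 5.1 -1.5 w 0.012158563415617888 F [ 5.  -2.2 -2.4]
target shift in tool mm to point 48 behind: [-53.1   1.2   0.4]
side [272 228  11  11  99] [276.8 232.8] [0.5363 0.2297 0.13  ]
side [343 235  11  11  93] [347.9 239.6] [0.3488 0.2095 0.13  ]
side [366 309  14  14 150] [372.8 315.7] [0.2501 0.4344 0.13  ]
```

The stick has been held past 15° for over 2 s without creeping. Now I'll back off steadily so that it follows the fingers up.

>>> carry_out --pt "-0.72 -5 0 0 0 0 0" --pt "-0.72 -5 0 0 0 0 0" --pt "-0.72 -5 0 0 0 0 0" --pt "-0.72 -5 0 0 0 0 0" --pt "-0.72 -5 0 0 0 0 0" --pt "-0.72 -5 0 0 0 0 0" --pt "-0.72 -7 0 0 0 0 0" --pt "-0.72 -8 0 0 0 0 0" --pt "-0.72 -8 0 0 0 0 0" --pt "-0.72 -8 0 0 0 0 0" --pt "-0.72 0 0 0 0 0 0"

```text
clock: 7.05
ee_pos: [0.6181, 0.1895, 0.1204]
orientation: [0.002, 0.222, 0.975, -0.0]
contact_force: [-0.9, -0.3, 0.3]
width: 0.0121
```

```bash
python3 -c "from st import *;st()"
```

```text
t 7.05 p [0.6181 0.1895 0.1204] xang 154.3 tilt z [ 0.004 -0.001 -1.   ] rel along/tooly mm -60.9 -0.9 w 0.012060531020804444 F [-0.9 -0.3  0.3]
target shift in tool mm to point 48 behind: [12.9  1.  -0.1]
```

Clear of the knob; now straight up.

>>> carry_out --pt "-0.72 0 0 -30 0 0 0" --pt "-0.72 0 0 -40 0 0 0" --pt "-0.72 0 0 -40 0 0 0" --pt "-0.72 0 0 -30 0 0 0" --pt "-0.72 0 0 0 0 0 0" --pt "-0.72 0 0 0 0 0 0"

```text
clock: 7.65
ee_pos: [0.6168, 0.1896, 0.264]
orientation: [0.001, 0.222, 0.975, -0.001]
contact_force: [0.4, 0.3, -0.5]
width: 0.0119
```

```bash
python3 - <<'E'
from st import *;st()
for n in("side","scene"):
    p,d=viewer.read_camera(n);cv2.imwrite(f"pics/{n}9.png",p[:,:,::-1])
    h=cv2.cvtColor(p,cv2.COLOR_RGB2HSV)
    p0=np.load(f"pics/{n}0.npz")["p"];h0=cv2.cvtColor(p0,cv2.COLOR_RGB2HSV)
    for nm,hh in(("before",h0),("now",h)):
      for lo,hi,tag in(((105,120,40),(125,255,255),"blue"),((5,170,90),(16,255,255),"orange")):
        k,l,s,c=cv2.connectedComponentsWithStats(cv2.inRange(hh,lo,hi))
        for i in range(1,k):
            if 30<s[i,4]<200: print(n,nm,tag,s[i,4],c[i].round(1), plane(n,*c[i],.135).round(4))
E
```

```text
t 7.65 p [0.6168 0.1896 0.264 ] xang 154.3 tilt z [ 0.001 -0.002 -1.   ] rel along/tooly mm -59.7 -1.4 w 0.01186508283703481 F [ 0.4  0.3 -0.5]
target shift in tool mm to point 48 behind: [11.7  1.5 -0. ]
side before blue 63 [255.8 175.9] [0.6735 0.007  0.135 ]
side before blue 88 [268.9 226.1] [0.563  0.2147 0.135 ]
side before blue 94 [347.9 239.7] [0.348  0.2149 0.135 ]
side before blue 153 [372.7 315.7] [0.25   0.4384 0.135 ]
side before orange 49 [277.6  99.9] [ 0.7612 -0.4919  0.135 ]
side before orange 53 [330.7 151.2] [ 0.4816 -0.1858  0.135 ]
side before orange 92 [165.1 347.1] [0.6518 0.6171 0.135 ]
side now blue 89 [268.8 226. ] [0.5631 0.2145 0.135 ]
side now blue 94 [347.8 239.7] [0.3481 0.2149 0.135 ]
side now blue 151 [372.8 315.6] [0.2499 0.4382 0.135 ]
side now orange 51 [330.7 151.1] [ 0.4817 -0.1866  0.135 ]
side now orange 34 [225.8 171.4] [0.7707 0.0075 0.135 ]
side now orange 37 [160.1 346.5] [0.6625 0.6182 0.135 ]
side now orange 80 [192.3 362.5] [0.5828 0.6364 0.135 ]
side now orange 55 [174.4 362.1] [0.6176 0.6439 0.135 ]
side now orange 33 [166.2 364.7] [0.6
[... 492 characters left out ...]
ne before orange 112 [474.4 151.7] [0.5957 0.5994 0.135 ]
scene before orange 101 [525.8 158. ] [0.698  0.7212 0.135 ]
scene before orange 87 [236.5 223.1] [ 0.483  -0.1846  0.135 ]
scene now blue 68 [332.9 146.5] [0.3494 0.217  0.135 ]
scene now blue 77 [369.6 189.5] [0.5645 0.2181 0.135 ]
scene now blue 93 [328.7 243.8] [0.676  0.0094 0.135 ]
scene now orange 55 [165.4   7.5] [-0.767   0.0246  0.135 ]
scene now orange 53 [207.1  12.2] [-0.6373  0.169   0.135 ]
scene now orange 65 [473.2 152.1] [0.5953 0.5947 0.135 ]
scene now orange 83 [526.4 158.5] [0.7006 0.7213 0.135 ]
scene now orange 88 [236.6 223.2] [ 0.4832 -0.1846  0.135 ]
scene now orange 61 [168.9 358.3] [ 0.7746 -0.4879  0.135 ]
```

View pics/side9.png

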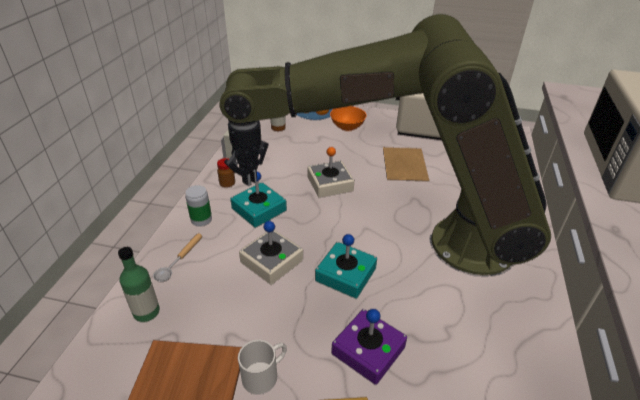

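The blue knob is back upright at (269,226), the same pixel as at the start. The orange knob at (331,151) hasn't moved, and the gripper is well clear of everything.

```bash
python3 -c "
from cell import job;print(job.finish_job())"
```

```text
the job is handed in; nothing more can be done
None
```

I lowered the cupboard as asked and handed the job in at about 7.7 s; the system reports no verdict. I pushed the blue knob on the cream box towards its green lamp with nearly closed fingers, held it, and let it come back up against the retreating fingers.

- **Hold:** the camera put the knob 29–31 mm towards the lamp, about 20° of tilt, with about 1 mm of sideways offset. It stayed there for a little over 2 s without creeping. The wrist force peaked at about 6 N in my readings.
- **End state:** the blue knob is back on its starting pixels in both views, and the orange knob is within 1 mm of where it was. The gripper stands clear of everything at z = 0.26 m, with no contact force beyond sensor noise.
- **Disagreements:** the two cameras differed by about 3 mm on the knob's position. The lamp direction came out between 152° and 156° depending on the features used; I took 154°. The tool drifted up to 6 mm in height during the approach, and I corrected that before making contact.

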